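# Height check of an amplifier module under the gauge bar

## Task

Check that the amplifier module (the black finned heat sink with the low metal tail) clears the height limit: set it at the mouth of the gauge, heat sink first, and slide it along the lane under the bar until it meets the rubber buffer of the stop. Press it against the buffer with about 8 N for about half a second, never letting it press on the gauge with more than 12 N, then let go and leave it lying there with the whole heat sink past the bar. Do not disturb the other things on the bench.

Things in the scene. Friction and masses are not known exactly. Their poses are not given: they have to be found in the camera images.
- module_grip (a point): Amplifier module to check, 146 long (x) x 60 wide x 40 mm high, 0.21-0.42 kg, flat on the mat. Nose (+x): black finned heat sink 70 long, 54 wide, 8-40 mm above the mat, on a slick base plate 60 wide, 8 high. Point on the centre line, 20 mm up, near its centre of mass: nose 47 mm ahead, sink's rear face 23 mm behind. Grip across the sink's 54 mm sides, fingertips above the plate's edges.
- module_tail (a point): Middle of the module's flat upright rear face (12 mm above the underside), 99 mm behind module_grip; +x points to the nose. The face is 50 mm wide, 24 mm high: the end of the low metal tail box (76 mm long, smooth). Push here; with the module home the tail still stands out 9 mm or more in front of the bar.
- gauge: Height gauge fixed to the bench; origin on the bench under the middle of the bar, +x is the direction of the push, nose first. Steel bar 12 mm along x, 116 mm along y, underside 42 mm and top 56 mm above the bench, on two posts whose inner faces are 42 mm either side of the centre line. The bench under it is bare, level with the mat.
- lane_mouth (a point): Middle of the lane's mouth on the bench, 88 mm before the bar's middle; axes as the gauge. Two aluminium guide rails, 8 mm high, flare from about 82 mm apart here to 64 mm apart 33 mm further on (+x), then run straight and parallel under the bar to the stop.
- stop_near (a point): Fixed mark 86.5 mm past the bar's middle, 15 mm up: where the rubber buffer's face is at the stop's nearest setting. The stop is clamped 0 to 40 mm further on (+x), different each time and not measured: feel for it. The buffer (44 mm wide, 6-24 mm above the bench) yields 1 mm per 3 N for 7 mm, then is hard.
- spare_sink: larger plain black finned heat sink, 90 x 80 x 56 mm high, no tail; origin under its centre. Not to be used: it stays where it is
- board: small bare circuit board, 90 x 60 mm, 7 mm high with its cans, lying flat; leave alone
- spool: metal spool, 60 mm across, 40 mm high, standing; leave alone
- cleaner: white bottle, 54 mm across, 130 mm high; leave alone
- driver: screwdriver lying on the mat; leave alone
- wrench: small wrench lying on the mat; leave alone
- adapter: brass connector adapter standing upright, about 20 mm across, 30 mm high; leave alone
Mind the look-alikes: they are no part of the job. What is shaped like the part that bears module_grip but pink or yellow is not meant.

How it is judged:
On the way, in this order (a step that is already met when the one before it is completed fails the run):
1. the nose of the module slides in under the bar, flat in the lane (y of module_grip in the frame of gauge between -0.006 and 0.006 m and z of module_grip in the frame of gauge below 0.024 m and angle between module_grip's own z axis and vertical below 0.06 rad and x of module_grip in the frame of gauge between -0.05 and -0.025 m), for 0.05 s.
2. the module, its heat sink past the bar, is pressed on the buffer with more than 4 N (y of module_grip in the frame of gauge between -0.006 and 0.006 m and z of module_grip in the frame of gauge below 0.024 m and angle between module_grip's own z axis and vertical below 0.06 rad and x of module_grip in the frame of gauge above 0.035 m and contact force between module and gauge above 4 N), for 0.25 s.
At the end, for the whole second after the job is handed in: The module lies flat and still in the lane (tilt under 0.06 rad, within 6 mm of the centre line, lifted no more than 4 mm) with its whole heat sink past the bar (grip point at least 31 mm beyond the bar's middle), released (y of module_grip in the frame of gauge between -0.006 and 0.006 m and z of module_grip in the frame of gauge below 0.024 m and angle between module_grip's own z axis and vertical below 0.06 rad and x of module_grip in the frame of gauge above 0.031 m and linear speed of module below 0.01 m/s); the robot touches nothing.
It fails at once if the module presses on the gauge (bar, posts, stop) with more than 12 N (contact force between module and gauge above 12 N).
It fails at once if a bystander is moved more than 20 mm (distance of any of spare_sink, board, spool, cleaner, driver, wrench, adapter from where it was at the start of the episode above 0.02 m).
It also fails if it takes over 64 s, if anything falls off the work surface, if the arm or the gripper's body presses on something with over 40 N, if the wrist force passes 120 N, or if a joint passes its speed limit or range.

## Robot

A 6-joint arm with a two-finger parallel gripper is mounted at the origin on the work surface. World frame = base frame: x ahead of the robot, y to its left, z up, the work surface at z = 0. Lengths are in m, angles in rad, forces in N, time in s.
With the tool pointing down it reaches from about 0.15 to 0.775 m from the base axis. Payload 6.1 kg.
Tool frame: the origin (TCP) lies on the centre line of the jaws, within the pads' length; the fingertips stand 8 mm ahead of it and the grasp point (between the pads) lies 11 mm behind it (env.tip_reach is the distance from the TCP to the fingertips, in m); z points along the fingers, y is the direction in which the jaws open and shut (so a half turn about z gives the same grasp; the last joint's range is limited). The gripper opens to 85 mm and grips with 20 to 120 N. Pads are 22 mm wide; open, the fingers measure 114 mm over their backs; the gripper's body (76 mm by 85 mm) begins 54 mm behind the grasp point. The pads swing forward as they close: fully open they stand 13 mm farther back than shut.
Start: joints at [0, 0.126, -0.04, 1.405, 0, 1.571], TCP at [0.525, -0, 0.239] pointing down, gripper open.
Joint ranges: [-2.72, 2.72], [-0.95, 1.95], [-1.27, 1.35], [-1.78, 2.02], [-1.46, 1.47], [-3.14, 3.14]. Speed limits (rad/s): [2.39, 2.39, 3.01, 3.14, 3.14, 3.14].

## Interface

Orientations are given as a rotation vector (axis times angle).
In Python, from station import env gives the robot as it stands. The module is installed in compiled form; this text tells all that it offers.
- The arm moves only by the tool step_arm, never from a script. Its argument "moves" is a list of rows, each a list of 3 entries, a list of its own where there are three numbers: the shift along the tool's x, y, z in cm, then the turn about the tool's z in degrees, then the finger opening in cm, from 0 to 8.54. A call has 1 to 12 rows; each row shifts and turns the commanded pose from where the row before left it, along the tool's axes as they then stand; what a row does not reach is not made up. A row lasts 1/12 s, in which the tool goes at most 41.7 mm and 7.16 degrees, less where a joint would pass 70% of its speed; a pose out of reach is approached as far as the arm can. A call with a gripper value outside its range is refused whole. The fingers move at their own pace and stop on an object; the grip force is fixed at half the most. Time passes only in rows, so rows that do not move let the fingers close. It gives the time, the measured TCP pose, the force and the opening at its end, in the units of the state.
- env.observe(): the state, without advancing time (a new reading comes with each control period).
- env.read_camera(name): name is "scene" or "side" or "wrist"; returns a dict with "image" (400x640x3 uint8, red, green, blue), "vfov" (degrees; the focal length in pixels is half the picture's height over the tangent of half this angle, whatever the lens; pixels are square), "cx", "cy" (the principal point, pixels), "origin" and "rotation" of the camera in the world. Camera axes: x right, y down, z forward; pixel columns grow to the right and rows downward; lengths in m; the calibration is good to about 2 mm. A picture is of the moment at which its call begins. There is no depth.
- env.finish_job(): hands the job in, once; it reports no verdict.
Trained networks look in a picture, given as the dict that the camera call returned (one of the last four; its "shot" number tells which), for a name from the list of things; names that differ only in an ending like _2 or _b are one class to them, and where a whole thing is asked for, a point or a joint stands for the part that bears it (a point fixed in the world has none). Each returns a list of dicts, best first, with "score" (0 to 1); they miss things now and then, are a little off and sometimes report something else, mostly with a low value. They report only what shows in the picture. A call takes as long as a camera call. They do not tell look-alikes from the thing itself.
- env.cut_out(picture, name): "mask" (400x640 bool, what is visible of it) and "centre" ([column, row] in pixels, amid what is visible of it).
The state is a dict: "clock": time; "qpos": joint angles; "qvel": joint speeds; "effort": joint torques, N m; "position": TCP position; "eef_rot": TCP orientation; "force": force on the tool from outside, world axes, zero at the start; "moment": the same for the moment, N m; "gripper_width": finger opening in m.
Only numpy, scipy, OpenCV 4.12 (cv2) and the standard library are available. Lean on these libraries where they do the work, as an engineer would, in place of code of your own. Each camera call takes 0.05 s, during which the arm holds its last target. There are 200 camera calls.

## Working session

There is one attempt and no reset: what is moved stays moved. The work goes in short steps, Python scripts to look and compute and a tool call to move; the robot and the scene stay as the last step left them, time stands still between calls to the robot, and variables do not carry over. Pictures are saved under pics/ and viewed, about 8 in all and at most 12, crops included, and the job is handed in when it is done.

Besides the shell and the picture viewer there is one more tool, called after ">>>" as name(argument=value, ...), one argument or row to a line, values as JSON. step_arm: Moves the arm, as the interface text tells. Its arguments: {"type":"object","properties":{"moves":{"type":"array"}},"required":["moves"]}

```bash
mkdir -p pics
cat > h.py <<'E'
from station import env
import numpy as np, cv2
def f(p): return 200/np.tan(np.radians(p["vfov"])/2)
def ray(p,c,r,z):
    d=np.array(p["rotation"])@np.array([(c-p["cx"])/f(p),(r-p["cy"])/f(p),1]); o=np.array(p["origin"])
    return o+d*(z-o[2])/d[2]
def proj(p,X):
    v=(np.array(X)-np.array(p["origin"]))@np.array(p["rotation"]); return v[...,0]/v[...,2]*f(p)+p["cx"], v[...,1]/v[...,2]*f(p)+p["cy"]
def save(p,n): cv2.imwrite("pics/"+n+".png",p["image"][:,:,::-1])
E
python3 - <<'E'
from h import *
ps=[]
for n in ["scene","side"]:
    p=env.read_camera(n); ps.append(p["image"]); print(n,p["vfov"],p["cx"],p["cy"],np.round(p["origin"],3).tolist(),np.round(p["rotation"],3).tolist())
    for k in ["module_grip","gauge","spare_sink"]:
        for r in env.cut_out(p,k)[:4]:
            ys,xs=np.nonzero(r["mask"]); print(k,round(r["score"],2),np.round(r["centre"]),xs.min(),xs.max(),ys.min(),ys.max(),np.round(ray(p,*r["centre"],.02),3))
    save(p,n)
cv2.imwrite("pics/both.png",cv2.resize(np.vstack(ps),(480,600),interpolation=cv2.INTER_AREA)[:,:,::-1])
print(env.observe())
E
```

```text
scene 49.19724408477845 319.1193395317973 198.04052052130794 [1.37, 0.176, 0.645] [-1.502, -1.817, 0.962]Traceback (most recent call last):
  File "<stdin>", line 7, in <module>
  File "h.py", line 6, in ray
    return o+d*(z-o[2])/d[2]
                        ~^^^
IndexError: invalid index to scalar variable.
```

Rotation is a rotation vector; fix the helpers.

```bash
sed -i 's/np.array(p\["rotation"\])/R(p)/; 2a from scipy.spatial.transform import Rotation as Ro\ndef R(p): return Ro.from_rotvec(p["rotation"]).as_matrix()' h.py
python3 - <<'E'
from h import *
for n in ["scene","side"]:
    p=env.read_camera(n); print(n,np.round(p["origin"],3))
    for k in ["module_grip","gauge","spare_sink"]:
        for r in env.cut_out(p,k)[:4]:
            ys,xs=np.nonzero(r["mask"]); print(k,round(r["score"],2),np.round(r["centre"]),xs.min(),xs.max(),ys.min(),ys.max(),np.round(ray(p,*r["centre"],.02),3))
    save(p,n)
print(env.observe())
E
```

```text
scene [1.37  0.176 0.645]
module_grip 0.93 [297. 172.] 273 327 161 185 [ 0.367 -0.087  0.02 ]
module_grip 0.91 [380. 171.] 355 408 157 187 [0.317 0.137 0.02 ]
module_grip 0.82 [218. 200.] 203 233 180 220 [ 0.534 -0.251  0.02 ]
module_grip 0.73 [234. 139.] 216 263 128 147 [ 0.208 -0.327  0.02 ]
gauge 0.86 [309. 281.] 287 349 224 336 [0.767 0.034 0.02 ]
gauge 0.43 [435. 279.] 419 451 263 298 [0.716 0.277 0.02 ]
spare_sink 0.94 [444. 207.] 419 467 190 232 [0.464 0.304 0.02 ]
spare_sink 0.58 [160. 239.] 146 178 203 260 [ 0.701 -0.32   0.02 ]
side [ 0.295 -0.871  0.951]
module_grip 0.87 [238. 316.] 221 262 288 343 [ 0.179 -0.329  0.02 ]
module_grip 0.85 [272. 189.] 262 285 174 207 [0.312 0.133 0.02 ]
module_grip 0.71 [362. 274.] 332 386 254 293 [ 0.528 -0.264  0.02 ]
module_grip 0.64 [294. 239.] 276 313 217 257 [ 0.356 -0.102  0.02 ]
gauge 0.84 [406. 193.] 365 440 178 212 [0.76 0.03 0.02]
spare_sink 0.93 [309. 153.] 299 329 140 167 [0.469 0.309 0.02 ]
{'clock': 0.5, 'qpos': array([-5.11880974e-07,  1.25834996e-01, -3.96571237e-02,  1.40538576e+00,
       -3.01341340e-05,  1.57077139e+00]), 'qvel': array([-0.00033897, -0.00160255,  0.0011353 , -0.00042843, -0.00031685,
       -0.00127741]), 'effort': array([-1.58963700e-03, -4.35292912e+01,  3.52822959e+01,  2.11653532e-03,
       -7.68056407e-05, -2.77918326e-05]), 'position': array([ 5.24968985e-01, -8.93228516e-06,  2.39249973e-01]), 'eef_rot': array([-2.22138863e+00, -2.22144288e+00,  1.24053844e-04]), 'force': array([ 0.17132014, -0.10388695, -0.80344133]), 'moment': array([-0.01788593, -0.02766044, -0.00450858]), 'gripper_width': 0.0854331930246217}
```

View pics/scene.png

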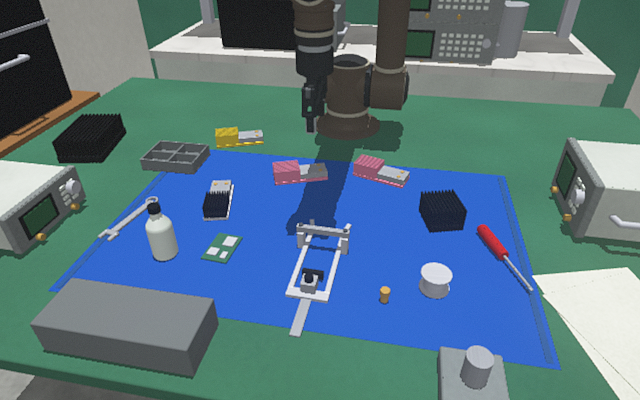

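View pics/side.png

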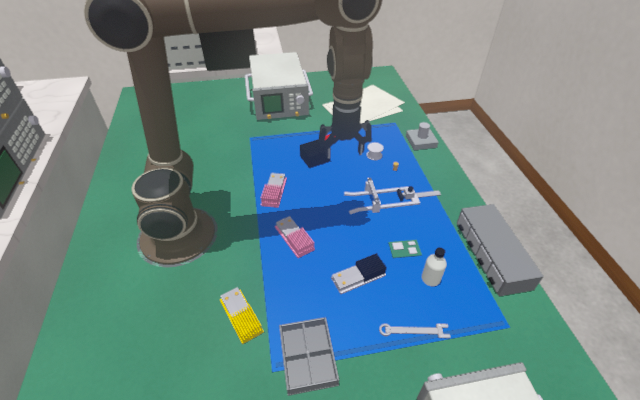

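The black-finned unit with a metal tail is at scene (218,200) / side (362,274). The look-alikes are pink at (300,172) and (380,171), yellow at (238,138), and the tail-less spare sink at (442,210). I'll confirm with an enlarged crop, plus the wrist view.

Run:
```python
from h import *
p=env.read_camera("scene");q=env.read_camera("side");w=env.read_camera("wrist")
a=cv2.resize(p["image"][165:235,185:285],(400,280),interpolation=cv2.INTER_CUBIC)
b=cv2.resize(q["image"][240:310,320:420],(400,280),interpolation=cv2.INTER_CUBIC)
c=cv2.resize(w["image"],(448,280),interpolation=cv2.INTER_AREA)
d=cv2.resize(q["image"][165:225,340:445],(352,201),interpolation=cv2.INTER_CUBIC)
top=np.hstack([a,b]); bot=np.zeros((280,800,3),np.uint8); bot[:,:448]=c; bot[:201,448:]=d
cv2.imwrite("pics/crop.png",np.vstack([top,bot])[:,:,::-1]); print(np.round(w["origin"],3),np.round(R(w),2).tolist(),w["vfov"])
```

```text
[0.525 0.077 0.374] [[1.0, -0.0, 0.0], [-0.0, -0.96, -0.3], [0.0, 0.3, -0.96]] 64.21200616169072
```

View pics/crop.png

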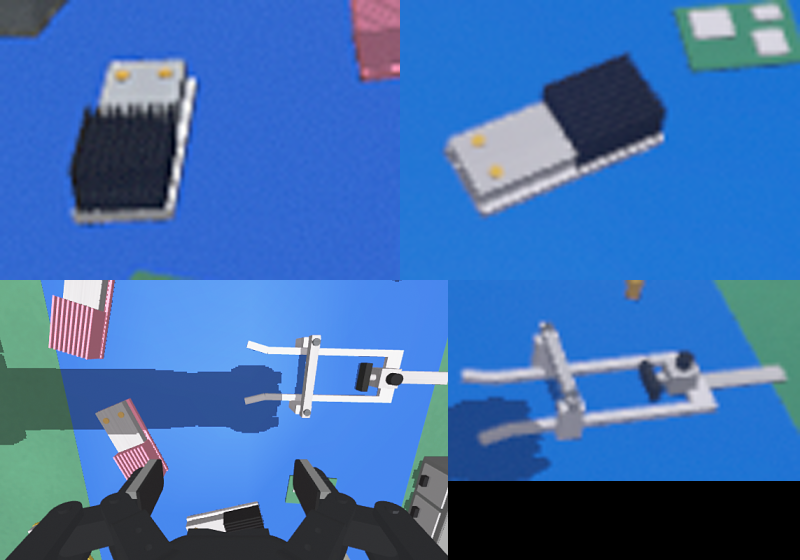

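Confirmed: the black module with the silver tail has its nose towards +x. The gauge shows clearly in the wrist view, so I'll enlarge it there to pick corners.

Run:
```python
from h import *
import pickle
w=env.read_camera("wrist"); pickle.dump(w,open("w0.pkl","wb"))
c=cv2.resize(w["image"][70:190,340:640],(800,320),interpolation=cv2.INTER_CUBIC)
cv2.imwrite("pics/g.png",c[:,:,::-1])
```

```text
(no output)
```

View pics/g.png

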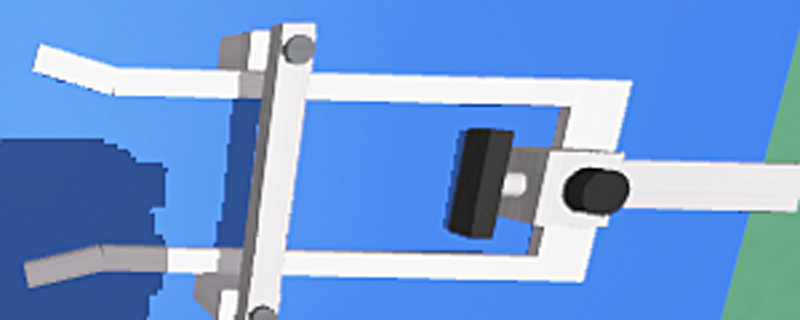

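>>> step_arm(
  moves=[
    [[0,0,0],-7,8.5],
    [[0,0,0],-7,8.5],
  ],
)

```text
clock: 0.87
position: [0.525, 0.0, 0.2393]
eef_rot: [1.927, 2.481, 0.0]
force: [0.4, -0.7, -0.3]
gripper_width: 0.085
```

```bash
python3 -c "
from h import *
o=env.observe();print(o['clock'],o['qpos'],o['eef_rot'])"
```

```text
0.8667 [ 1.02621912e-05  1.25750321e-01 -3.95979450e-02  1.40541528e+00
  3.54606754e-06  1.32078036e+00] [1.92710434e+00 2.48107321e+00 3.59859821e-05]
```

Negative turns bring joint 6 toward 0, which is the direction I want. First I'll go closer to the gauge for a centred look.

>>> step_arm(
  moves=[
    [[0,0,0],7,8.5],
    [[0,0,0],7,8.5],
    [[0,3.5,0],0,8.5],
    [[0,3.5,0],0,8.5],
    [[-1,3.5,0],0,8.5],
    [[-1,2.5,0],0,8.5],
    [[0,0,0],0,8.5],
    [[0,0,0],0,8.5],
    [[0,0,0],0,8.5],
  ],
)

```text
clock: 1.62
position: [0.6544, -0.0199, 0.239]
eef_rot: [-2.221, -2.221, 0.001]
force: [-0.6, 0.4, 0.3]
gripper_width: 0.085
```

Run:
```python
from h import *
import pickle
w=env.read_camera("wrist"); pickle.dump(w,open("w1.pkl","wb"))
r=env.cut_out(w,"gauge")[0]; ys,xs=np.nonzero(r["mask"]); print(r["score"],xs.min(),xs.max(),ys.min(),ys.max(),np.round(w["origin"],3))
a,b=max(0,xs.min()-10),max(0,ys.min()-10)
c=w["image"][b:b+200,a:a+300]; print(a,b,c.shape)
c=cv2.resize(c,None,fx=2.6,fy=2.6,interpolation=cv2.INTER_CUBIC)
cv2.imwrite("pics/g2.png",c[:,:,::-1])
```

```text
Traceback (most recent call last):
IndexError: list index out of range
```

Run:
```python
from h import *
import pickle
w=pickle.load(open("w1.pkl","rb")); print(np.round(w["origin"],3))
c=w["image"][30:250,150:480]
c=cv2.resize(c,None,fx=2.4,fy=2.4,interpolation=cv2.INTER_CUBIC)
cv2.imwrite("pics/g2.png",c[:,:,::-1])
```

```text
[0.655 0.057 0.374]
```

View pics/g2.png

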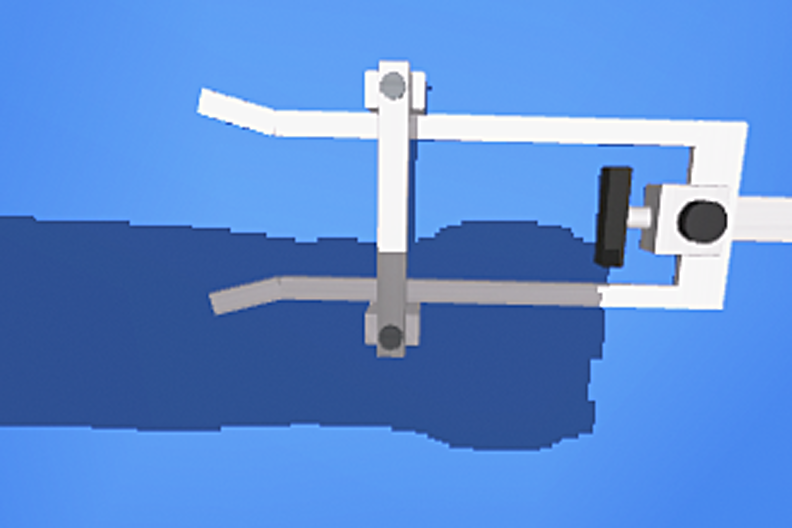

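Run:
```python
from h import *
import pickle
w=pickle.load(open("w1.pkl","rb"))
P=lambda c,r,z: ray(w,150+c/2.4,30+r/2.4,z)[:2]
for n,c,r,z in [("barU",394.5,61,.056),("barL",391,357,.056),("upk",275,136,.008),("upf",690,147,.008),("lok",277,277,0),("lok8",277,277,.008),("lof",678,286,0),("lof8",678,286,.008),("mouthU",203,112,.008),("mouthL",209,292,.004),("bufU",602,167,.024),("bufL",598,264,.024),("postU",366,90,.042),("upout",275,110,.008),("upoutf",748,123,.008),("loout",285,300,.008),("looutf",722,309,.008)]:
    print(n,np.round(P(c,r,z),4))
```

```text
barU [0.6444 0.096 ]
barL [ 0.6416 -0.0199]
upk [0.5886 0.0709]
upf [0.7762 0.0661]
lok [0.5844 0.0066]
lok8 [0.5859 0.0076]
lof [0.7797 0.0021]
lof8 [0.777  0.0032]
mouthU [0.557 0.081]
mouthL [ 5.519e-01 -1.000e-04]
bufU [0.7334 0.0574]
bufL [0.7345 0.0155]
postU [0.6324 0.087 ]
upout [0.5892 0.0819]
upoutf [0.8012 0.0763]
loout [ 0.5891 -0.0033]
looutf [ 0.7993 -0.0078]
```

Gauge measured: origin about (0.643, 0.038), yaw about -0.0245 rad, with the buffer about 91 mm past the bar. Next I'll go over the module, turning the jaws across it.

>>> step_arm(
  moves=[
    [[-3.9,-1,0],0,8.5],
    [[-3.9,-1,0],0,8.5],
    [[-3.9,-1,0],0,8.5],
    [[-3.9,-1,0],0,8.5],
    [[-3.9,-1,0],0,8.5],
    [[-3.9,-1,0],0,8.5],
    [[0,0,0],-7,8.5],
    [[0,0,0],-7,8.5],
    [[0,0,0],-7,8.5],
    [[0,0,0],-7,8.5],
    [[0,0,0],-7,8.5],
    [[0,0,0],-7,8.5],
  ],
)

```text
clock: 2.72
position: [0.5941, -0.2534, 0.2405]
eef_rot: [1.268, 2.873, 0.0]
force: [-0.6, -0.0, 0.1]
gripper_width: 0.0851
```

>>> step_arm(
  moves=[
    [[0,0,0],-7,8.5],
    [[0,0,0],-7,8.5],
    [[0,0,0],-7,8.5],
    [[0,0,0],-7,8.5],
    [[0,0,0],-7,8.5],
    [[0,0,0],-7,8.5],
    [[0,0,0],-6,8.5],
    [[0,0,0],0,8.5],
    [[0,0,0],0,8.5],
    [[0,0,0],0,8.5],
  ],
)

```text
clock: 3.55
position: [0.5946, -0.2536, 0.2399]
eef_rot: [0.004, 3.141, -0.0]
force: [-0.3, 0.3, 0.2]
gripper_width: 0.0851
```

Run:
```python
from h import *
import pickle
w=env.read_camera("wrist"); pickle.dump(w,open("w2.pkl","wb")); o=env.observe(); print(o["position"],o["eef_rot"],o["qpos"])
print(np.round(w["origin"],3),[(r["score"],r["centre"],ray(w,*r["centre"],.03)) for r in env.cut_out(w,"module_grip")[:2]])
c=cv2.resize(w["image"][:,130:510],None,fx=1.5,fy=1.5,interpolation=cv2.INTER_CUBIC)
cv2.imwrite("pics/m.png",c[:,:,::-1])
```

```text
[ 0.59468308 -0.2537011   0.23981057] [ 2.99120622e-03  3.14109721e+00 -3.73935480e-04] [-4.03226882e-01  3.64505394e-01  2.67262342e-01  1.47300550e+00
 -2.56803813e-05 -4.01322329e-01]
[ 0.519 -0.253  0.375] [(0.8, [325.1, 97.8], array([ 0.51709192, -0.25320321,  0.03      ]))]
```

View pics/m.png

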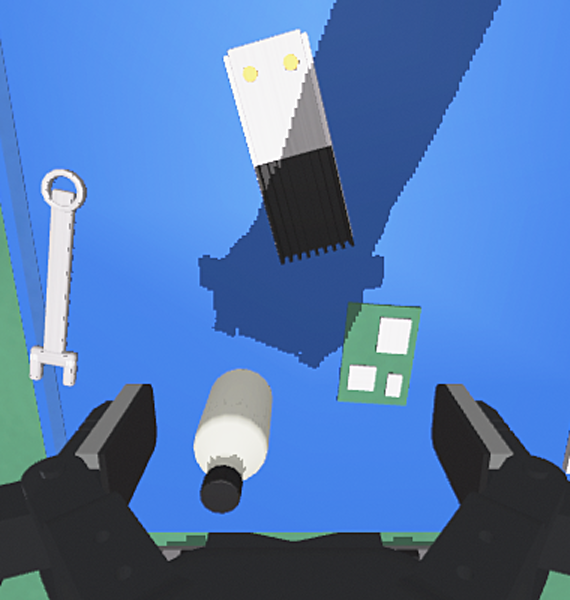

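Run:
```python
from h import *
import pickle
w=pickle.load(open("w2.pkl","rb"))
P=lambda c,r,z: ray(w,130+c/1.5,r/1.5,z)[:2]
rl,rr,nl,nr=[P(*a,.04) for a in [(258,166),(331,147),(283,263),(353,245)]]
print(rl,rr,nl,nr)
d=(nl+nr-rl-rr)/2; s=(rr+nr-rl-nl)/2; print(np.hypot(*d),np.hypot(*s),np.degrees(np.arctan2(d[1],d[0])),np.degrees(np.arctan2(-s[0],s[1])))
print("grip from rear",(rl+rr)/2+d/np.hypot(*d)*.023,"from nose",(nl+nr)/2-d/np.hypot(*d)*.047)
tl,tr=P(223,57,.024),P(302,30,.024); print("tail",tl,tr,(tl+tr)/2)
for r in [(236,410),(221,490)]: print("bottle top",P(*r,.13))
```

```text
[ 0.529485   -0.27659724] [ 0.51740925 -0.22761101] [ 0.59650272 -0.26036262] [ 0.58359375 -0.21067357]
0.06863529912060837 0.05089461676923385 13.984207472510542 14.208752576260274
grip from rear [ 0.54576546 -0.24654607] from nose [ 0.54444121 -0.24687586]
tail [ 0.46023357 -0.29922306] [ 0.44442433 -0.24686201] [ 0.45232895 -0.27304253]
bottle top [ 0.66251125 -0.28623374]
bottle top [ 0.71781488 -0.29755897]
```

>>> step_arm(
  moves=[
    [[2.5,0.35,0],0,8.5],
    [[2.5,0.3,0],0,8.5],
    [[0,0,2],-7,8.5],
    [[0,0,3],-7,8.5],
    [[0,0,4],0,8.5],
    [[0,0,4],0,8.5],
    [[0,0,3],0,8.5],
    [[0,0,1],0,8.5],
    [[0,0,0],0,8.5],
    [[0,0,0],0,8.5],
  ],
)

```text
clock: 4.48
position: [0.5454, -0.2477, 0.0703]
eef_rot: [-0.382, 3.118, -0.0]
force: [0.3, -0.3, 1.5]
gripper_width: 0.085
```

Run:
```python
from h import *
o=env.observe(); print(o["position"],o["eef_rot"]); t=Ro.from_rotvec(o["eef_rot"]).as_matrix(); print(t.round(3))
w=env.read_camera("wrist"); c=cv2.resize(w["image"][60:,100:540],None,fx=1.4,fy=1.4); cv2.imwrite("pics/n.png",c[:,:,::-1])
```

```text
[ 0.54535588 -0.24766248  0.07027475] [-3.82101815e-01  3.11792149e+00 -3.78758949e-04]
[[-0.97  -0.241  0.   ]
 [-0.241  0.97  -0.   ]
 [-0.    -0.    -1.   ]]
```

View pics/n.png

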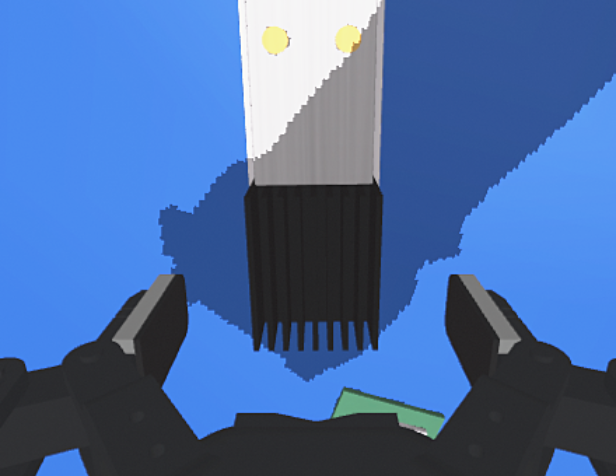

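Aligned: sink centred between the jaws (column 314 against jaw middle 316). Descending and gripping.

>>> step_arm(
  moves=[
    [[0,0,2],0,8.5],
    [[0,0,2],0,8.5],
    [[0,0,0.8],0,8.5],
    [[0,0,0],0,8.5],
    [[0,0,0],0,4],
    [[0,0,0],0,4],
    [[0,0,0],0,4],
    [[0,0,0],0,4],
    [[0,0,0],0,4],
    [[0,0,0],0,4],
    [[0,0,0],0,4],
    [[0,0,0],0,4],
  ],
)

```text
clock: 5.53
position: [0.5463, -0.2482, 0.0234]
eef_rot: [-0.382, 3.115, -0.003]
force: [-0.2, -0.1, 6.6]
gripper_width: 0.0531
```

>>> step_arm(
  moves=[
    [[0,0,-1],0,4],
    [[0,0,-2],0,4],
    [[0,0,-2.5],0,4],
    [[0,0,-1.5],0,4],
    [[0,0,0],5.1,4],
    [[0,0,0],5.1,4],
    [[0,0,0],5.2,4],
    [[0,0,0],0,4],
    [[0,0,0],0,4],
    [[0,0,0],0,4],
  ],
)

```text
clock: 6.37
position: [0.5448, -0.2474, 0.0914]
eef_rot: [-0.035, -3.141, -0.0]
force: [-0.6, 0.8, -3.2]
gripper_width: 0.0528
```

Run:
```python
from h import *
o=env.observe(); print(o["force"],o["gripper_width"]); t=Ro.from_rotvec(o["eef_rot"]).as_matrix(); 
print(np.degrees(np.arctan2(-t[1,0],-t[0,0])))
u=np.array([np.cos(.0245),-np.sin(.0245),0]); T=np.array([.643,.038,0])-.082*u; print(T, t.T@(T-o["position"]))
```

```text
[-0.64209404  0.7891345  -3.16032905] 0.052821622428491886
-1.274991831686573
[0.56102461 0.0400088  0.        ] [-0.00980868  0.28771894  0.09145529]
```

>>> step_arm(
  moves=[
    [[-0.1,2,0],0,4],
    [[-0.1,3,0],0,4],
    [[-0.1,3.5,0],0,4],
    [[-0.1,3.5,0],0,4],
    [[-0.1,3.5,0],0,4],
    [[-0.1,3.5,0],0,4],
    [[-0.1,3.5,0],0,4],
    [[-0.1,3,0],0,4],
    [[-0.2,2,0],0,4],
    [[0,1.3,0],0,4],
    [[0,0,0],0,4],
    [[0,0,0],0,4],
  ],
)

```text
clock: 7.37
position: [0.5619, 0.0403, 0.0912]
eef_rot: [-0.036, -3.141, 0.001]
force: [0.0, 0.0, -2.4]
gripper_width: 0.0529
```

>>> step_arm(
  moves=[
    [[0,0,2],0,4],
    [[0,0,2],0,4],
    [[0,0,1],0,4],
    [[0,0,0],0,4],
    [[0,0,0],0,4],
  ],
)

```text
clock: 7.78
position: [0.5615, 0.0392, 0.0411]
eef_rot: [-0.04, -3.14, 0.0]
force: [1.0, -0.2, -2.3]
gripper_width: 0.053
```

Run:
```python
from h import *
o=env.observe(); p=o["position"]; t=Ro.from_rotvec(o["eef_rot"]).as_matrix(); 
u=np.array([np.cos(.0245),-np.sin(.0245),0]);v=np.array([-u[1],u[0],0]); d=p-[.643,.038,0]; print(p,d@u,d@v,np.degrees(np.arctan2(-t[1,0],-t[0,0])),o["force"])
w=env.read_camera("wrist"); c=w["image"]; 
s=env.read_camera("scene"); e=cv2.resize(s["image"][200:320,250:400],(640,512),interpolation=cv2.INTER_CUBIC)
cv2.imwrite("pics/a.png",cv2.resize(np.vstack([c[:,:],e]),None,fx=.65,fy=.65)[:,:,::-1])
```

```text
[0.56153546 0.03917243 0.04105139] -0.08146881697916553 -0.000823599220446806 -1.4674367166895637 [ 0.95427053 -0.15653176 -2.30903845]
```

View pics/a.png

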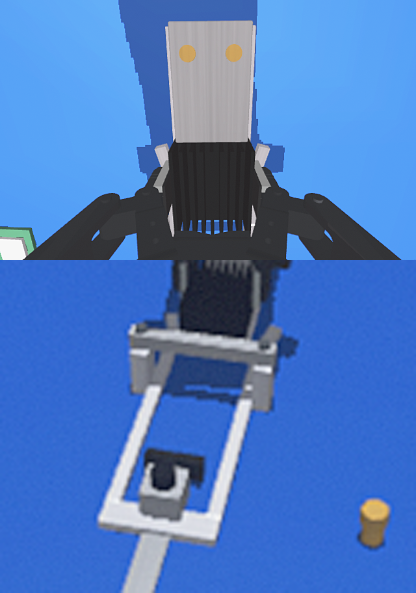

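Module looks centred over the mouth (mid-column about 211 against the rails' 211.5). Setting it down and releasing.

>>> step_arm(
  moves=[
    [[0,0.05,0.7],0,4],
    [[0,0,0.6],0,4],
    [[0,0,0.3],0,4],
    [[0,0,0.15],0,4],
    [[0,0,0],0,4],
    [[0,0,0],0,4],
  ],
)

```text
clock: 8.38
position: [0.562, 0.0407, 0.0237]
eef_rot: [-0.038, -3.141, -0.0]
force: [0.4, -1.0, -2.4]
gripper_width: 0.053
```

>>> step_arm(
  moves=[
    [[0,-0.03,0.12],0,4],
    [[0,0,0],0,4],
    [[0,0,0],0,4],
  ],
)

```text
clock: 8.63
position: [0.5623, 0.0407, 0.0235]
eef_rot: [0.038, 3.14, 0.001]
force: [-2.4, 1.1, 5.5]
gripper_width: 0.0529
```

On the bench now. Opening and rising.

>>> step_arm(
  moves=[
    [[0,0,0],0,6.3],
    [[0,0,0],0,6.3],
    [[0,0,0],0,6.3],
    [[0,0,0],0,6.3],
    [[0,0,-1.5],0,6.3],
    [[0,0,-2.5],0,6.3],
    [[0,0,-3],0,6.3],
    [[0,0,0],0,6.3],
    [[4,0,0],0,1.5],
    [[4,0,0],0,1.5],
    [[4,0,0],0,1.5],
    [[1.2,0,0],0,1.5],
  ],
)

```text
clock: 9.63
position: [0.4245, 0.0433, 0.0915]
eef_rot: [-0.038, -3.137, 0.001]
force: [-0.8, -0.5, -0.7]
gripper_width: 0.0157
```

Run:
```python
from h import *
o=env.observe(); p=o["position"]; t=Ro.from_rotvec(o["eef_rot"]).as_matrix(); 
u=np.array([np.cos(.0245),-np.sin(.0245),0]);v=np.array([-u[1],u[0],0]); d=p-[.643,.038,0]; print(p,d@u,d@v,np.degrees(np.arctan2(-t[1,0],-t[0,0])),o["force"],o["gripper_width"])
q=env.read_camera("side"); s=env.read_camera("scene")
a=cv2.resize(s["image"][170:310,250:400],None,fx=4,fy=4,interpolation=cv2.INTER_CUBIC)
b=cv2.resize(q["image"][150:230,300:450],None,fx=4,fy=4,interpolation=cv2.INTER_CUBIC)
cv2.imwrite("pics/b.png",cv2.resize(np.vstack([a,b]),None,fx=.68,fy=.68)[:,:,::-1])
```

```text
[0.42447409 0.04334168 0.0914745 ] -0.21859118795171936 -1.327547432874868e-05 -1.385277289362312 [-0.76858275 -0.53406733 -0.68198554] 0.01574920547047994
```

View pics/b.png

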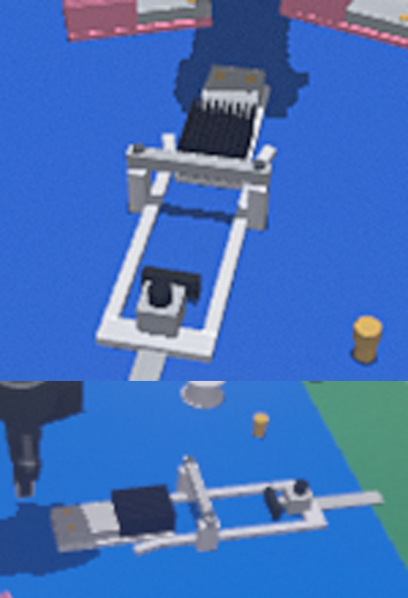

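Module sits straight in the lane before the bar. Going down behind the tail.

>>> step_arm(
  moves=[
    [[0,0,3],0,1.5],
    [[0,0,3],0,1.5],
    [[0,0,1.2],0,1.5],
    [[0,0,0.5],0,1.5],
    [[0,0,0],0,1.5],
    [[-0.8,0,0],0,1.5],
    [[-0.8,0,0],0,1.5],
    [[-0.3,0,0],0,1.5],
    [[-0.2,0,0],0,1.5],
    [[-0.2,0,0],0,1.5],
    [[-0.2,0,0],0,1.5],
    [[-0.2,0,0],0,1.5],
  ],
)

```text
clock: 10.73
position: [0.457, 0.0429, 0.0157]
eef_rot: [-0.038, -3.141, -0.0]
force: [-1.4, 0.6, -0.8]
gripper_width: 0.0151
```

>>> step_arm(
  moves=[
    [[-0.2,0,0.1],0,1.5],
    [[-0.3,0,0],0,1.5],
    [[-0.4,0,0],0,1.5],
    [[-0.4,0,0],0,1.5],
    [[-0.4,0,0],0,1.5],
    [[-0.4,0,0],0,1.5],
    [[-0.4,0,0],0,1.5],
    [[-0.4,0,0],0,1.5],
    [[-0.3,0,0],0,1.5],
    [[0,0,0],0,1.5],
  ],
)

```text
clock: 11.57
position: [0.4899, 0.0421, 0.0147]
eef_rot: [0.039, 3.141, 0.0]
force: [0.4, -0.9, 0.1]
gripper_width: 0.0153
```

Run:
```python
from h import *
o=env.observe(); p=o["position"]
u=np.array([np.cos(.0245),-np.sin(.0245),0]);v=np.array([-u[1],u[0],0]); d=p-[.643,.038,0]; print(p,d@u,d@v,o["force"])
q=env.read_camera("side"); s=env.read_camera("scene"); w=env.read_camera("wrist")
a=cv2.resize(s["image"][190:310,260:390],(520,480),interpolation=cv2.INTER_CUBIC)
b=cv2.resize(q["image"][150:230,320:450],(520,320),interpolation=cv2.INTER_CUBIC)
c=cv2.resize(w["image"],(520,325))
cv2.imwrite("pics/c.png",cv2.resize(np.vstack([a,b,c]),None,fx=.53,fy=.53)[:,:,::-1])
```

```text
[0.48993427 0.04214669 0.01467089] -0.15312138162316735 0.0003957068123199424 [ 0.36936894 -0.86609051  0.12062614]
```

View pics/c.png

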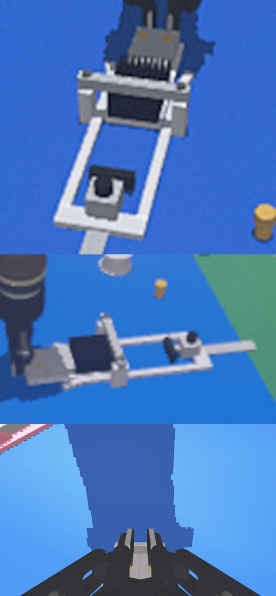

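The nose is entering under the bar and the tail is pushed squarely. Continuing.

>>> step_arm(
  moves=[
    [[-0.3,0,0],0,1.5],
    [[-0.4,0,0],0,1.5],
    [[-0.5,0,0],0,1.5],
    [[-0.5,0,0],0,1.5],
    [[-0.5,0,0],0,1.5],
    [[-0.5,0,0],0,1.5],
    [[-0.5,0,0],0,1.5],
    [[-0.5,0,0],0,1.5],
    [[-0.5,0,0],0,1.5],
    [[-0.4,0,0],0,1.5],
    [[-0.3,0,0],0,1.5],
    [[0,0,0],0,1.5],
  ],
)

```text
clock: 12.72
position: [0.5388, 0.041, 0.0146]
eef_rot: [0.038, 3.141, 0.0]
force: [0.0, -0.2, -0.4]
gripper_width: 0.0151
```

>>> step_arm(
  moves=[
    [[-0.3,0,0],0,1.5],
    [[-0.3,0,0],0,1.5],
    [[-0.3,0,0],0,1.5],
    [[-0.3,0,0],0,1.5],
    [[-0.3,0,0],0,1.5],
    [[-0.3,0,0],0,1.5],
    [[-0.2,0,0],0,1.5],
    [[0,0,0],0,1.5],
    [[0,0,0],0,1.5],
  ],
)

```text
clock: 13.47
position: [0.5584, 0.0404, 0.0147]
eef_rot: [0.038, 3.141, 0.0]
force: [1.0, 0.4, 0.4]
gripper_width: 0.0152
```

```bash
cat > m.py <<'E'
from h import *
u=np.array([np.cos(.0245),-np.sin(.0245),0]);v=np.array([-u[1],u[0],0])
F=[]
for i in range(4):
    env.read_camera("side"); o=env.observe(); F.append(o["force"]@u)
d=o["position"]-[.643,.038,0]; print(d@u,d@v,o["position"][2],np.round(F,2),o["clock"])
E
python3 m.py
```

```text
-0.0849797191868335 0.00038013211886002494 0.01468944302342937 [0.23 0.1  0.7  0.51] 13.6667
```

>>> step_arm(
  moves=[
    [[-0.15,0,0],0,1.5],
    [[-0.15,0,0],0,1.5],
    [[-0.15,0,0],0,1.5],
    [[-0.15,0,0],0,1.5],
    [[-0.1,0,0],0,1.5],
    [[-0.1,0,0],0,1.5],
    [[-0.1,0,0],0,1.5],
    [[-0.1,0,0],0,1.5],
    [[0,0,0],0,1.5],
  ],
)

```text
clock: 14.42
position: [0.5683, 0.0402, 0.0146]
eef_rot: [0.038, 3.141, -0.0]
force: [-0.0, -0.3, 0.8]
gripper_width: 0.015
```

```bash
python3 m.py
```

```text
-0.07480515550524082 0.0003876121819414007 0.014650477789908712 [-0.41 -0.97  0.15  0.14] 14.6167
```

>>> step_arm(
  moves=[
    [[-0.1,0,0],0,1.5],
    [[-0.1,0,0],0,1.5],
    [[-0.1,0,0],0,1.5],
    [[-0.1,0,0],0,1.5],
    [[-0.1,0,0],0,1.5],
    [[-0.1,0,0],0,1.5],
    [[0,0,0],0,1.5],
  ],
)

```text
clock: 15.2
position: [0.5743, 0.0401, 0.0146]
eef_rot: [0.038, 3.141, -0.0]
force: [0.1, 0.9, 0.5]
gripper_width: 0.0153
```

```bash
python3 m.py
```

```text
-0.06883334175322031 0.0003889421389234977 0.014621237006906911 [-1.56 -0.   -0.17 -0.62] 15.4
```

>>> step_arm(
  moves=[
    [[-0.1,0,0],0,1.5],
    [[-0.1,0,0],0,1.5],
    [[-0.05,0,0],0,1.5],
    [[0,0,0],0,1.5],
  ],
)

```text
clock: 15.73
position: [0.5766, 0.04, 0.0146]
eef_rot: [0.038, 3.141, 0.0]
force: [-0.8, -0.2, 0.0]
gripper_width: 0.0148
```

```bash
python3 m.py
```

```text
-0.0664305445647815 0.00037657069296723764 0.014598772173101179 [ 0.24 -1.16 -1.08 -0.53] 15.9333
```

>>> step_arm(
  moves=[
    [[-0.1,0,0],0,1.5],
    [[0,0,0],0,1.5],
    [[0,0,0],0,1.5],
  ],
)

```text
clock: 16.18
position: [0.5776, 0.04, 0.0146]
eef_rot: [0.038, 3.141, 0.0]
force: [-0.6, -0.0, -0.0]
gripper_width: 0.0148
```

>>> step_arm(
  moves=[
    [[-0.1,0,0],0,1.5],
    [[0,0,0],0,1.5],
    [[0,0,0],0,1.5],
  ],
)

```text
clock: 16.43
position: [0.5786, 0.04, 0.0146]
eef_rot: [0.038, 3.141, -0.0]
force: [-0.8, -0.7, -0.0]
gripper_width: 0.0152
```

```bash
python3 m.py
```

```text
-0.06441745846758903 0.0003905318174877286 0.014612084358121375 [-0.77 -0.3  -0.13 -0.2 ] 16.6333
```

>>> step_arm(
  moves=[
    [[-0.1,0,0],0,1.5],
    [[0,0,0],0,1.5],
    [[0,0,0],0,1.5],
  ],
)

```text
clock: 16.88
position: [0.5792, 0.0399, 0.0145]
eef_rot: [-0.038, -3.141, -0.0]
force: [-2.6, 0.2, 0.8]
gripper_width: 0.0151
```

>>> step_arm(
  moves=[
    [[-0.1,0,0],0,1.5],
    [[0,0,0],0,1.5],
    [[0,0,0],0,1.5],
  ],
)

```text
clock: 17.13
position: [0.5798, 0.0399, 0.0144]
eef_rot: [-0.038, -3.14, 0.0]
force: [-4.3, 0.2, 2.3]
gripper_width: 0.0149
```

```bash
python3 m.py
```

```text
-0.06323484232559763 0.0003468666451887758 0.014407929688273431 [-5.47 -4.99 -5.45 -5.99] 17.3333
```

Contact with the buffer: about 5.5 N. One more small step toward 8 N.

>>> step_arm(
  moves=[
    [[-0.1,0,0],0,1.5],
    [[0,0,0],0,1.5],
  ],
)

```text
clock: 17.5
position: [0.5804, 0.0399, 0.0143]
eef_rot: [-0.038, -3.139, 0.0]
force: [-6.9, -0.5, 2.3]
gripper_width: 0.015
```

```bash
python3 m.py
```

```text
-0.06257696487115334 0.00036210268751886426 0.014355689487378791 [-5.9  -5.81 -7.21 -6.53] 17.7
```

>>> step_arm(
  moves=[
    [[-0.08,0,0],0,1.5],
    [[0,0,0],0,1.5],
    [[0,0,0],0,1.5],
    [[0,0,0],0,1.5],
    [[0,0,0],0,1.5],
  ],
)

```text
clock: 18.12
position: [0.5808, 0.0399, 0.0142]
eef_rot: [-0.038, -3.139, 0.0]
force: [-7.0, 1.5, 3.4]
gripper_width: 0.0151
```

```bash
python3 m.py
```

```text
-0.0622474067111777 0.0003685732976851633 0.014230749777368263 [-7.06 -6.99 -7.46 -7.79] 18.3167
```

Holding at about 8 N for half a second, then backing off slowly and rising.

>>> step_arm(
  moves=[
    [[-0.04,0,0],0,1.5],
    [[0,0,0],0,1.5],
    [[0,0,0],0,1.5],
    [[0,0,0],0,1.5],
    [[0,0,0],0,1.5],
    [[0,0,0],0,1.5],
  ],
)

```text
clock: 18.82
position: [0.5809, 0.0399, 0.0142]
eef_rot: [-0.038, -3.138, -0.0]
force: [-8.5, 0.3, 3.2]
gripper_width: 0.015
```

>>> step_arm(
  moves=[
    [[0.1,0,0],0,1.5],
    [[0.1,0,0],0,1.5],
    [[0.1,0,0],0,1.5],
    [[0.1,0,0],0,1.5],
    [[0.2,0,0],0,1.5],
    [[1,0,0],0,1.5],
    [[2,0,0],0,1.5],
    [[2,0,0],0,1.5],
    [[0,0,-3],0,1.5],
    [[0,0,-4],0,1.5],
    [[0,0,-4],0,1.5],
    [[0,0,0],0,1.5],
  ],
)

```text
clock: 19.82
position: [0.5302, 0.0416, 0.1329]
eef_rot: [0.038, 3.129, 0.002]
force: [0.8, 0.3, 0.4]
gripper_width: 0.0153
```

```bash
python3 m.py
python3 - <<'E'
from h import *
q=env.read_camera("side"); s=env.read_camera("scene")
for p in (q,s):
    for r in env.cut_out(p,"module_grip"): print(p["origin"][0].round(2),round(r["score"],2),np.round(r["centre"]),ray(p,*r["centre"],.03))
a=cv2.resize(s["image"][190:310,260:390],(520,480),interpolation=cv2.INTER_CUBIC)
b=cv2.resize(q["image"][165:225,340:445],(520,297),interpolation=cv2.INTER_CUBIC)
cv2.imwrite("pics/d.png",cv2.resize(np.vstack([a,b]),None,fx=.75,fy=.75)[:,:,::-1])
E
```

```text
-0.11683387284565096 0.00034883909748278724 0.12413862999591363 [ 0.09 -0.12 -0.31  0.58] 20.0167
0.3 0.98 [275. 192.] [0.32110002 0.10633779 0.03      ]
0.3 0.97 [238. 316.] [ 0.1811413  -0.33538163  0.03      ]
0.3 0.79 [294. 237.] [ 0.35650654 -0.10252774  0.03      ]
0.3 0.16 [407. 247.] [ 0.68244287 -0.20021833  0.03      ]
1.37 0.93 [321. 254.] [0.69656309 0.04463403 0.03      ]
1.37 0.88 [237. 139.] [ 0.22486439 -0.31177314  0.03      ]
1.37 0.81 [379. 172.] [0.34148754 0.13672791 0.03      ]
1.37 0.65 [297. 173.] [ 0.38914281 -0.08022002  0.03      ]
```

View pics/d.png

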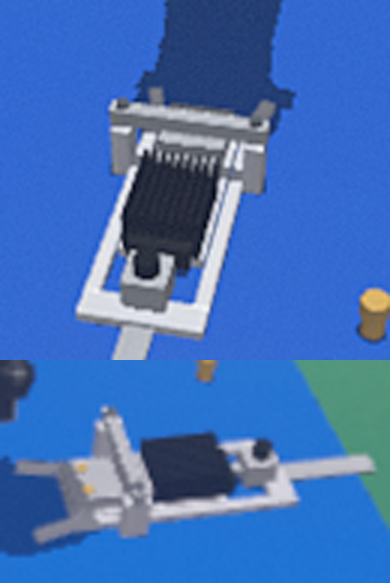

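The sink is wholly past the bar, flat in the lane at the buffer, and the fingers are clear. Handing in.

```bash
python3 -c "
from h import *
print(env.observe()['force']); print(env.finish_job())"
```

```text
[ 0.3881391  -0.1241383  -0.47069607]
the job is handed in; nothing more can be done
None
```

I handed the job in at about 20 s of the 64 s; no verdict was reported.

**What I did:** I gripped the black amplifier module across its heat sink and set it down in the lane mouth, nose first. I then pushed it by the tail under the bar until it met the buffer. I pressed in small steps from 5.5 to about 7.4 N, and the last hold of roughly half a second ended at a reading of 8.5 N. Then I backed off and rose clear.

**Last checks:**
- **Module:** both camera views show it flat between the rails against the stop, with the whole sink past the bar and the tail still standing out in front.
- **Robot:** the wrist force was about 0 N and the fingers were clear of everything.
- **Press force:** the highest wrist force I read along the lane while pressing was about 8.5 N. The gauge's own contact force was not measured directly.
- **Other things on the bench:** nothing suggests I touched any of them, but I did not measure their positions again at the end.

**One disagreement:** in the last side view the network did not find the module, which the bar and stop partly hide. The scene view found it with a score of 0.93, just past the bar at x about 0.697, y about 0.045 m.

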